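# Turn the seasoning carousel to the salt

### The job

Turn the round seasoning carousel, by pushing one of the blue upright posts on its arms with a fingertip, until the salt shaker on it stands in line with the yellow arrow on the carousel's base; then take the hand away. Do not touch, lift or tip anything that stands on the tray, and leave the jug, the tub and the egg box where they are.

Things in the scene. Friction and masses are not known exactly. Their poses are not given: they have to be found in the camera images.
- carousel: Fixed base of the carousel: grey disc, 85 mm radius. Origin on the turning axis at worktop height, z up. A tongue 26 mm wide, 8 mm high runs along its own -x axis to a flat yellow arrow head, 134 to 170 mm from the axis, 52 mm wide, 9 mm high, pointing at the axis. The arrow's line is the own -x axis; the base may be yawed by up to 0.7 rad.
- arrow (a point): The point of the yellow arrow, 136 mm from the turning axis, 9 mm above the worktop.
- tray: Turning part: wooden tray (radius 111 mm, floor 26, rim 34 mm above the worktop) with four level steel arms (22 mm up) along its own +x, +y, -x, -y axes, each ending in a blue post. Origin on the axis at worktop height. Turns about the vertical either way without stops; light drag (0.12 N m, about 1 N at a post) stops it where left. Things on it ride by friction: turn calmly.
- post_0 (a point): Centre of the top of the upright blue post on the tray's own +x axis: 16 mm diameter, from 37 to 90 mm above the worktop, 145 mm from the turning axis; about 26 mm of free gap between post and tray rim.
- post_1 (a point): The same for the post on the tray's own +y axis.
- post_2 (a point): The same for the post on the tray's own -x axis.
- post_3 (a point): The same for the post on the tray's own -y axis.
- shaker: Salt shaker, clear glass with white salt and a grey pierced top, 44 mm diameter, 90 mm high, standing loose on the tray about 64 mm from the axis. Origin: centre of its underside.
- mustard: Glass jar of mustard-yellow contents with a white lid, 58x62x99 mm, standing loose on the tray about 64 mm from the axis. Origin: centre of its underside.
- tin: Food tin with a green and white label, 76 mm diameter, 58 mm high, standing loose on the tray about 64 mm from the axis. Origin: centre of its underside.
- jug: Bystander: white measuring jug with a handle, 141x155x129 mm. Origin: centre of its underside.
- tub: Bystander: small white, red and blue yoghurt tub, 72 mm diameter, 71 mm high. Origin: centre of its underside.
- egg_box: Bystander: closed cardboard egg box, 106x155x72 mm. Origin: centre of its underside.
Things that resemble listed ones, but are neither listed nor needed, are in the scene too. What is shaped like the shaker but black or orange is not meant.

How it is judged:
On the way:
1. a finger pushes the carousel at one of its posts (contact force between the fingers and tray above 0.1 N and (distance between the grasp point and post_0 below 0.075 m or distance between the grasp point and post_1 below 0.075 m or distance between the grasp point and post_2 below 0.075 m or distance between the grasp point and post_3 below 0.075 m)), for 0.1 s.
At the end, for the whole second after the job is handed in: The salt shaker's axis is within 13 mm of the arrow's line (the base's own -x axis), on the arrow's side of the turning axis; the tray is at rest; shaker, mustard jar and tin stand upright (within 0.15 rad) on the tray; jug, tub and egg box stand within 20 mm of where they were (y of shaker in the frame of carousel between -0.013 and 0.013 m and x of shaker in the frame of carousel below -0.03 m and angular speed of tray below 0.05 rad/s and angle between each of shaker, mustard, tin, jug, tub, egg_box's own z axis and vertical below 0.15 rad and z of each of shaker, mustard, tin in the frame of carousel above 0.02 m and horizontal distance between each of shaker, mustard, tin and carousel below 0.1 m and linear speed of each of shaker, mustard, tin below 0.02 m/s and distance of each of jug, tub, egg_box from where it was at the start of the episode below 0.02 m); the robot touches nothing.
It fails at once if the robot touches something that stands on the tray (contact force between any of the fingers, the arm and shaker above 0.5 N or contact force between any of the fingers, the arm and mustard above 0.5 N or contact force between any of the fingers, the arm and tin above 0.5 N).
It fails at once if something that stands on the tray is lifted or tipped (height (world z) of any of shaker, mustard, tin above 0.045 m or angle between any of shaker, mustard, tin's own z axis and vertical above 0.4 rad).
It fails at once if a bystander is moved by more than 20 mm (distance of any of jug, tub, egg_box from where it was at the start of the episode above 0.02 m).
It also fails if it takes over 48 s, if anything falls off the work surface, if the arm or the gripper's body presses on something with over 40 N, if the wrist force passes 120 N, or if a joint passes its speed limit or range.

### The arm

A 6-joint arm with a two-finger parallel gripper is mounted at the origin on a cart in front of the work surface, level with it; the furniture and walls round the work are solid. World frame = base frame: x ahead of the robot, y to its left, z up, the work surface at z = 0. Lengths are in m, angles in rad, forces in N, time in s.
With the tool pointing down it reaches from about 0.25 to 0.775 m from the base axis. Payload 4 kg.
Tool frame: the origin (TCP) lies on the centre line of the jaws, within the pads' length; the fingertips stand 22 mm ahead of it and the grasp point (between the pads) lies 3 mm ahead of it; z points along the fingers, y is the direction in which the jaws open and shut (so a half turn about z gives the same grasp; the last joint's range is limited). The gripper opens to 94 mm and grips with 3 to 60 N. Pads are 16 mm wide; open, the fingers measure 119 mm over their backs; the gripper's body (75 mm by 177 mm) begins 78 mm behind the grasp point.
Start: joints at [-1.214, 0.087, 1.371, -0, 1.684, -0.103], TCP at [0.244, -0.493, 0.228] pointing down, gripper open.
Joint ranges: [-3.1, 3.1], [-0.76, 2.03], [0.27, 2.55], [-1.08, 4.22], [0.17, 2.65], [-2.57, 2.57]. Speed limits (rad/s): [2.79, 2.79, 3.14, 3.14, 3.14, 3.14].

### API

Orientations are given as a unit quaternion [w, x, y, z].
In Python, from workcell import robot, eyes, masks_of, landmark_of gives the robot as it stands.
- The arm moves only by the tool step_arm, never from a script. Its argument "rows" is a list of rows, each an object with "translation": the shift along the tool's x, y, z in units of 30 mm (1.0 is 30 mm), a list of three; "twist": the turn about the tool's z in units of 10 degrees (1.0 is 10 degrees); "hand": the opening, from 0 (shut) to 1 (fully open). In form: [{"translation": [tx, ty, tz], "twist": twist, "hand": hand}, ...]. A call has 1 to 10 rows; each row shifts and turns the commanded pose from where the row before left it, along the tool's axes as they then stand; what a row does not reach is not made up. A row lasts 1/8 s, in which the tool goes at most 62.5 mm and 10.7 degrees, less where a joint would pass 70% of its speed; a pose out of reach is approached as far as the arm can. A call is refused whole if a number of a shift passes 1 or a number of a turn 1, either way. A call with a gripper value outside its range is refused whole. The fingers move at their own pace and stop on an object; "force" is the grip in N (left out, the last holds). Time passes only in rows, so rows that do not move let the fingers close. It gives the time, the measured TCP pose, the force and the opening at its end, in the units of the state.
- robot.state(): the state, without advancing time (a new reading comes with each control period).
- eyes.camera(name): name is "scene" or "top" or "wrist"; returns a dict with "pixels" (480x640x3 uint8, red, green, blue), "intrinsics" (3x3 intrinsics, pixels), "cam_to_world" (4x4, takes a point from camera to world coordinates). Camera axes: x right, y down, z forward; pixel columns grow to the right and rows downward; lengths in m; the calibration is good to about 2 mm. A picture is of the moment at which its call begins. There is no depth.
- robot.finish_job(): hands the job in, once; it reports no verdict.
Trained networks look in a picture, given as the dict that the camera call returned (one of the last four; its "shot" number tells which), for a name from the list of things; names that differ only in an ending like _2 or _b are one class to them, and where a whole thing is asked for, a point or a joint stands for the part that bears it (a point fixed in the world has none). Each returns a list of dicts, best first, with "conf" (0 to 1); they miss things now and then, are a little off and sometimes report something else, mostly with a low value. They report only what shows in the picture. A call takes as long as a camera call. They do not tell look-alikes from the thing itself.
- masks_of(picture, target): "pixels" (480x640 bool, what is visible of it) and "at" ([row, column] in pixels, amid what is visible of it).
- landmark_of(picture, target): "at" ([row, column] in pixels: a listed point, or the origin of a listed thing).
The state is a dict: "time": time; "q": joint angles; "qvel": joint speeds; "joint_efforts": joint torques, N m; "ee_pos": TCP position; "ee_rot": TCP orientation; "wrist_force": force on the tool from outside, world axes, zero at the start; "wrist_torque": the same for the moment, N m; "grip_width": finger opening in m.
Only numpy, scipy, OpenCV 4.12 (cv2) and the standard library are available. Lean on these libraries where they do the work, as an engineer would, in place of code of your own. Each camera call takes 0.05 s, during which the arm holds its last target.

## Working session

There is one attempt and no reset: what is moved stays moved. The work goes in short steps, Python scripts to look and compute and a tool call to move; the robot and the scene stay as the last step left them, time stands still between calls to the robot, and variables do not carry over. Pictures are saved under pics/ and viewed, and the job is handed in when it is done.

Besides the shell and the picture viewer there is one more tool, called after "Emit:" by a JSON object that holds its "api" and its "payload", one argument or row to a line. step_arm: Moves the arm, as the interface text tells. Its arguments: {"type":"object","properties":{"rows":{"type":"array"},"force":{"type":"number"}},"required":["rows"]}

```bash
mkdir -p pics; ls; python3 - <<'E'
from workcell import robot, eyes, masks_of, landmark_of
import cv2
s=robot.state(); print(s['time'],s['ee_pos'],s['ee_rot'],s['wrist_force'])
for n in ['scene','top']:
    p=eyes.camera(n); cv2.imwrite(f'pics/{n}0.png',p['pixels'][:,:,::-1])
    print(n,p['intrinsics'],p['cam_to_world'])
    for t in ['carousel','arrow','post_0','shaker','mustard','tin','jug','tub','egg_box']:
        print(t,[(round(d['conf'],2),[int(v) for v in d['at']]) for d in landmark_of(p,t)])
E
```

```text
pics
0.0 [ 0.24389    -0.49241627  0.22633271] [-1.07223905e-03  9.73689666e-01  2.27875550e-01 -1.37250017e-04] [ 0.94821379  0.63852535 -0.53281561]
scene [[557.64923908   0.         322.23084689]
 [  0.         557.64923908 246.77597206]
 [  0.           0.           1.        ]] [[-0.85423092 -0.35004353  0.38439441 -0.0744663 ]
 [-0.51968278  0.5959812  -0.61215702  0.79773655]
 [-0.01481024 -0.72268661 -0.69101717  1.12712517]
 [ 0.          0.          0.          1.        ]]
carousel []
arrow [(0.7, [251, 389])]
post_0 [(0.93, [213, 298]), (0.86, [250, 383]), (0.84, [257, 309]), (0.7, [201, 369]), (0.62, [252, 387])]
shaker [(0.75, [196, 360]), (0.7, [236, 319]), (0.56, [282, 271])]
mustard [(0.94, [261, 343])]
tin [(0.72, [233, 351])]
jug [(0.68, [407, 263])]
tub [(0.93, [351, 231])]
egg_box [(0.85, [192, 404])]
top [[553.19743755   0.         317.37775064]
 [  0.         553.19743755 243.86618521]
 [  0.           0.           1.        ]] [[-0.24615616 -0.86897502  0.42928959 -0.22909204]
 [-0.96919051  0.22469274 -0.10091051  0.03138305]
 [-0.00876954 -0.44090314 -0.89751185  1.61002233]
 [ 0.          0.          0.          1.        ]]
carousel [(0.73, [254, 340])]
arrow [(0.67, [278, 366])]
post_0 [(0.83, [231, 383]), (0.75, [279, 346]), (0.7, [245, 291]), (0.68, [230, 335])]
shaker [(0.69, [231, 334]), (0.51, [235, 268]), (0.49, [216, 404])]
mustard [(0.94, [262, 329])]
tin [(0.69, [244, 357])]
jug [(0.85, [322, 183])]
tub [(0.73, [265, 200])]
egg_box [(0.75, [240, 447]), (0.74, [250, 339])]
```

View pics/scene0.png

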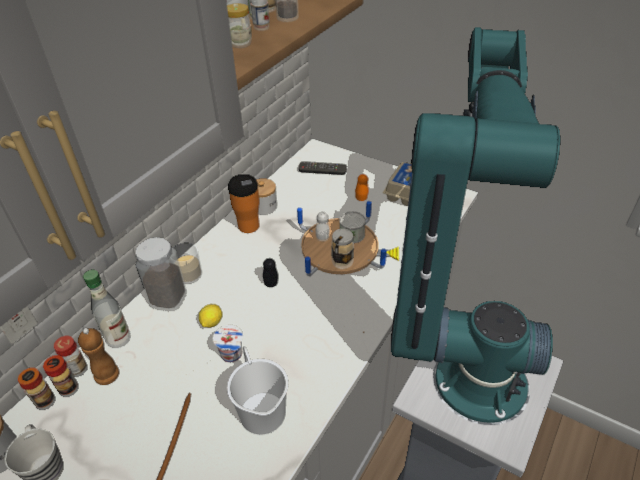

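View pics/top0.png

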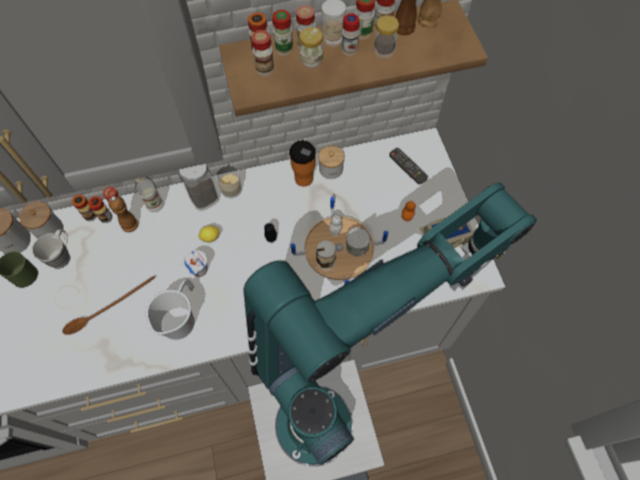

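```bash
python3 - <<'E'
import cv2
a=cv2.imread('pics/scene0.png')[150:310,240:450]; cv2.imwrite('pics/s0c.png',cv2.resize(a,None,fx=3.7,fy=3.7,interpolation=2))
a=cv2.imread('pics/top0.png')[195:305,255:425]; cv2.imwrite('pics/t0c.png',cv2.resize(a,None,fx=4.7,fy=4.7,interpolation=2))
E
```

```text
(no output)
```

View pics/s0c.png

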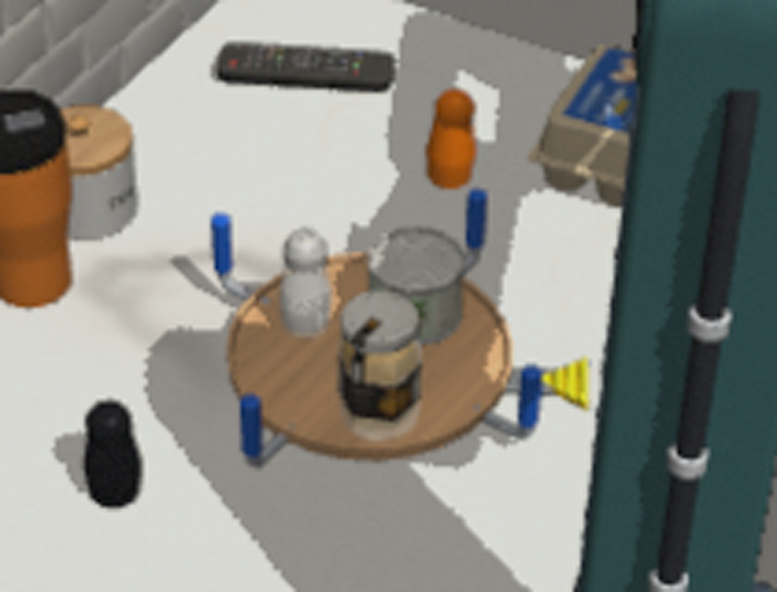

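View pics/t0c.png

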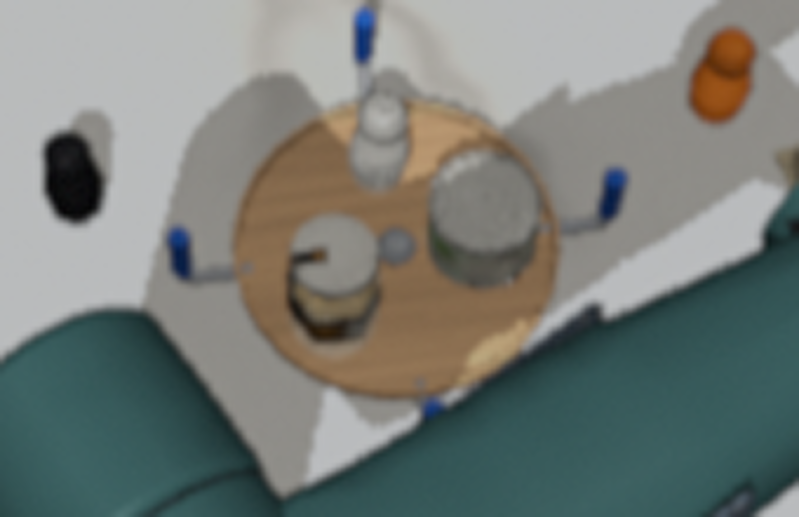

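The scene shows three shaker-shaped things: white on the tray at scene (322,225) / top (336,222), black at scene (270,272), and orange at scene (362,187). Only the white one, on the tray with a grey top, fits, and the crop confirms it. The yellow arrow is at scene (~393,253), on the robot side. Next I'll measure positions.

```bash
cat > h.py <<'E'
import numpy as np, cv2
from scipy.optimize import least_squares
def ray(p,at,z):
    K=np.array(p['intrinsics']);T=np.array(p['cam_to_world'])
    d=T[:3,:3]@np.linalg.inv(K)@[at[1],at[0],1.]; o=T[:3,3]
    return (o+d*(z-o[2])/d[2])[:2]
def proj(p,X):
    K=np.array(p['intrinsics']);T=np.array(p['cam_to_world'])
    c=T[:3,:3].T@(np.asarray(X)-T[:3,3]); u=K@c; return u[:2]/u[2]
def blue(p):
    a=p['pixels'].astype(int); m=((a[:,:,2]>90)&(a[:,:,2]>1.8*a[:,:,0])&(a[:,:,2]>1.5*a[:,:,1])).astype('uint8')
    return m
E
python3 - <<'E'
from h import *
from workcell import robot, eyes, masks_of, landmark_of
for n in ['scene','top']:
    p=eyes.camera(n)
    for t,z in [('carousel',0),('arrow',.009),('post_0',.09),('shaker',.026),('mustard',.026),('tin',.026),('jug',0),('tub',0),('egg_box',0)]:
        print(n,t,[(round(d['conf'],2),[int(v) for v in d['at']],ray(p,d['at'],z).round(3)) for d in landmark_of(p,t)])
    m=blue(p); k,l,st,c=cv2.connectedComponentsWithStats(m)
    for i in range(1,k):
        if 15<st[i,4]<400: print('blue',c[i].round(1),st[i], ray(p,c[i][::-1],.0635).round(4))
    a=p['pixels'].astype(int); y=(a[:,:,0]>150)&(a[:,:,1]>140)&(a[:,:,2]<80)
    k,l,st,c=cv2.connectedComponentsWithStats(y.astype('uint8'))
    for i in range(1,k):
        if st[i,4]>15: print('yel',c[i].round(1),st[i],ray(p,c[i][::-1],.009).round(4))
E
```

```text
scene carousel [(0.85, [248, 340], array([ 0.503, -0.22 ]))]
scene arrow [(0.96, [251, 385], array([ 0.381, -0.27 ])), (0.36, [193, 404], array([ 0.45 , -0.539]))]
scene post_0 [(0.93, [200, 370], array([ 0.482, -0.36 ])), (0.86, [257, 304], array([ 0.521, -0.064])), (0.72, [251, 380], array([ 0.36 , -0.186]))]
scene shaker [(0.76, [282, 272], array([0.582, 0.008])), (0.75, [250, 342], array([ 0.479, -0.193])), (0.61, [197, 362], array([ 0.546, -0.435])), (0.6, [239, 317], array([ 0.566, -0.199]))]
scene mustard [(0.58, [258, 344], array([ 0.459, -0.169]))]
scene tin [(0.69, [233, 352], array([ 0.491, -0.269]))]
scene jug [(0.8, [408, 265], array([0.39 , 0.313]))]
scene tub [(0.74, [236, 349], array([ 0.504, -0.28 ])), (0.42, [250, 381], array([ 0.397, -0.276]))]
scene egg_box [(0.97, [191, 404], array([ 0.458, -0.561]))]
blue [401.  172.6] [393 164  16  19  90] [ 0.4783 -0.5651]
blue [368.2 208.4] [366 201   5  16  56] [ 0.4852 -0.3544]
blue [299.4 215.2] [297 208   5  16  63] [ 0.6448 -0.2252]
blue [382.9 256.6] [380 249   6  16  63] [ 0.3558 -0.1949]
blue [306.8 263.8] [305 257   
[... 380 characters left out ...]
278, 345], array([ 0.367, -0.193])), (0.68, [228, 383], array([ 0.497, -0.349])), (0.58, [196, 333], array([ 0.65, -0.23]))]
top shaker [(0.7, [217, 405], array([ 0.55, -0.45])), (0.59, [230, 335], array([ 0.561, -0.214])), (0.52, [238, 270], array([ 0.586, -0.006]))]
top mustard [(0.6, [264, 327], array([ 0.452, -0.158]))]
top tin [(0.83, [244, 353], array([ 0.497, -0.258]))]
top jug [(0.9, [318, 178], array([0.401, 0.324]))]
top tub [(0.65, [269, 198], array([0.548, 0.239]))]
top egg_box [(0.89, [239, 447], array([ 0.451, -0.562])), (0.57, [278, 365], array([ 0.386, -0.267]))]
blue [332.  201.9] [331 197   3  11  30] [ 0.6455 -0.2254]
yel [207.3 233.4] [199 226  17  15 184] [0.6634 0.1897]
```

```bash
python3 - <<'E'
from h import *
from workcell import robot, eyes
p=eyes.camera('scene');q=eyes.camera('top')
print('thermos base scene',[ray(p,(230,c),0).round(3) for c in(237,247,259)],'top',[ray(q,(184,c),0).round(3) for c in (295,304,313)])
print('jar base',ray(p,(212,267),0),ray(q,(176,332),0))
c=np.array([.501,-.21])
# thermos lid height: match scene lid centre (183,243) and top (149,302)
from itertools import product
for z in np.arange(.08,.26,.02): print(z.round(2),ray(p,(184,243),z).round(3),ray(q,(151,302),z).round(3))
for n,pp in(('s',p),('t',q)):
  im=pp['pixels'][:,:,::-1].copy()
  for a in(-5.9,84.1,174.1,264.1):
    x,y=c+.145*np.array([np.cos(np.radians(a)),np.sin(np.radians(a))])
    for z in(.037,.09): cv2.circle(im,tuple(int(round(v)) for v in proj(pp,(x,y,z))),1,(0,255,0),-1)
  for r in(.134,.17):
    a=np.radians(-154.5); cv2.circle(im,tuple(int(round(v)) for v in proj(pp,(*(c+r*np.array([np.cos(a),np.sin(a)])),.009))),1,(0,0,255),-1)
  for a in (0,4,-4):
    a=np.radians(a); 
    for z in(.026,.116): cv2.circle(im,tuple(int(round(v)) for v in proj(pp,(*(c+.064*np.array([np.cos(a),np.sin(a)])),z))),0,(255,0,255),-1)
  im=im[150:310,230:450]; cv2.imwrite(f'pics/o{n}.png',cv2.resize(im,None,fx=3.6,fy=3.6,interpolation=0))
E
```

```text
thermos base scene [array([ 0.814, -0.133]), array([ 0.787, -0.148]), array([ 0.756, -0.167])] top [array([ 0.782, -0.132]), array([ 0.774, -0.162]), array([ 0.766, -0.191])]
jar base [ 0.78393641 -0.24783907] [ 0.78118965 -0.26268813]
0.08 [ 0.865 -0.246] [ 0.853 -0.176]
0.1 [ 0.847 -0.226] [ 0.838 -0.173]
0.12 [ 0.829 -0.206] [ 0.824 -0.171]
0.14 [ 0.811 -0.186] [ 0.81  -0.168]
0.16 [ 0.793 -0.166] [ 0.796 -0.165]
0.18 [ 0.775 -0.146] [ 0.782 -0.163]
0.2 [ 0.757 -0.126] [ 0.768 -0.16 ]
0.22 [ 0.74  -0.106] [ 0.754 -0.157]
0.24 [ 0.722 -0.086] [ 0.739 -0.154]
```

View pics/os.png

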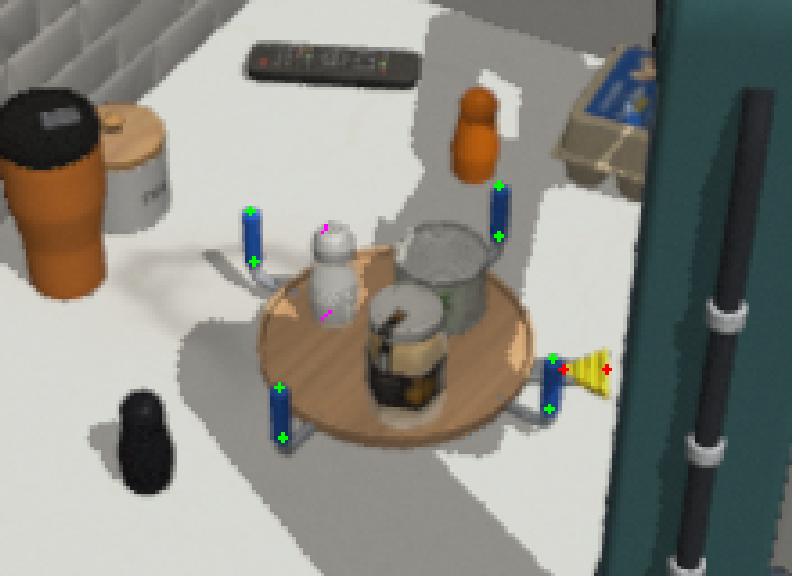

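View pics/ot.png

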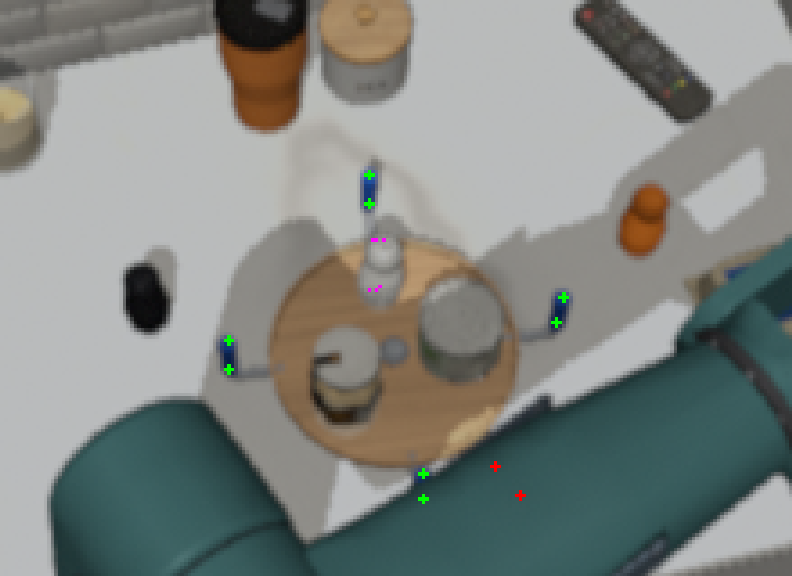

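The model markers land on the posts, arrow and shaker. The carousel axis is at (0.501,-0.210), with posts at -6°, 84°, 174° and 264°. The arrow lies at -154.5° and the shaker at about -4°. I'll push the post at 84° clockwise by about 150°. The thermos at (0.78,-0.16) clears.

Emit:
{"api": "step_arm", "payload": {
  "rows": [
    {"translation":[0.95,-0.667,0],"twist":0,"hand":0},
    {"translation":[0.95,-0.667,0],"twist":0,"hand":0},
    {"translation":[0.95,-0.667,0],"twist":0,"hand":0},
    {"translation":[0.95,-0.667,0],"twist":0,"hand":0},
    {"translation":[0.95,-0.667,0],"twist":0,"hand":0},
    {"translation":[0.95,-0.667,0],"twist":0,"hand":0},
    {"translation":[0.95,-0.667,0],"twist":0,"hand":0}
  ]
}}

```text
time: 2.98
ee_pos: [0.3611, -0.2778, 0.2276]
ee_rot: [0.0, 0.974, 0.228, 0.0]
wrist_force: [0.4, -0.2, -0.0]
grip_width: 0.0272
```

Emit:
{"api": "step_arm", "payload": {
  "rows": [
    {"translation":[0.95,-0.667,0],"twist":0,"hand":0},
    {"translation":[0.95,-0.667,0],"twist":0,"hand":0},
    {"translation":[0.95,-0.667,0],"twist":0,"hand":0},
    {"translation":[0.95,-0.667,0],"twist":0,"hand":0},
    {"translation":[0.95,-0.667,0],"twist":0,"hand":0},
    {"translation":[0.95,-0.667,0],"twist":0,"hand":0},
    {"translation":[0.95,-0.667,0],"twist":0,"hand":0}
  ]
}}

```text
time: 3.85
ee_pos: [0.4778, -0.0637, 0.2276]
ee_rot: [0.0, 0.974, 0.228, 0.0]
wrist_force: [0.1, -0.6, -0.3]
grip_width: 0.0004
```

Emit:
{"api": "step_arm", "payload": {
  "rows": [
    {"translation":[0,0,0],"twist":-0.92,"hand":0},
    {"translation":[0,0,0],"twist":-0.92,"hand":0},
    {"translation":[0,0,0],"twist":-0.92,"hand":0},
    {"translation":[0,0,0],"twist":-0.92,"hand":0},
    {"translation":[0,0,0],"twist":-0.92,"hand":0},
    {"translation":[0,0,0],"twist":-0.92,"hand":0},
    {"translation":[0,0,0],"twist":-0.92,"hand":0},
    {"translation":[0,0,0],"twist":-0.92,"hand":0},
    {"translation":[0,0,0],"twist":0,"hand":0}
  ]
}}

```text
time: 4.97
ee_pos: [0.4773, -0.0648, 0.2275]
ee_rot: [0.0, 0.644, 0.765, 0.0]
wrist_force: [0.5, 0.5, 0.7]
grip_width: 0.0004
```

```bash
python3 - <<'E'
from h import *
from workcell import robot, eyes, masks_of, landmark_of
s=robot.state(); print(s['time'],s['q'],s['ee_pos'],s['ee_rot'],s['grip_width'])
for n in ['top','wrist']:
    p=eyes.camera(n); cv2.imwrite(f'pics/{n}1.png',p['pixels'][:,:,::-1])
    a=p['pixels'].astype(int); y=(a[:,:,0]>150)&(a[:,:,1]>140)&(a[:,:,2]<80)
    k,l,st,c=cv2.connectedComponentsWithStats(y.astype('uint8'))
    for i in range(1,k):
        if st[i,4]>15: print('yel',c[i].round(1),st[i],ray(p,c[i][::-1],.009).round(4))
    print([(d['conf'],ray(p,d['at'],.026)) for d in landmark_of(p,'shaker')])
E
```

```text
4.975 [-2.52592266e-01 -6.59833731e-02  1.52527588e+00 -5.56018870e-05
  1.68213226e+00 -4.24304998e-01] [ 0.47731301 -0.06476075  0.22752749] [8.76414402e-05 6.43869530e-01 7.65135296e-01 1.13682461e-05] 0.0004498357551212375
yel [206.9 233.3] [199 227  17  13 170] [0.6641 0.1909]
yel [372.  284.3] [368 280  12  12  79] [ 0.3583 -0.2787]
[(0.74, array([ 0.46407602, -0.16478972])), (0.73, array([ 0.54552422, -0.45788787])), (0.71, array([ 0.56607984, -0.2140038 ]))]
yel [172.2 381. ] [155 368  37  24 503] [ 0.3563 -0.2736]
[(0.76, array([ 0.5896977 , -0.00946853]))]
```

View pics/top1.png

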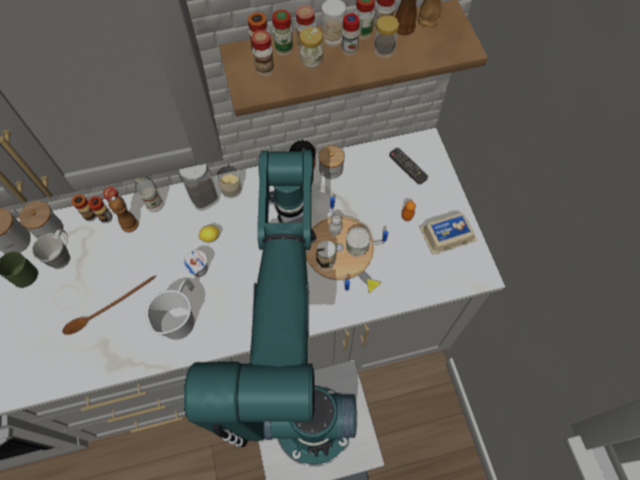

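View pics/wrist1.png

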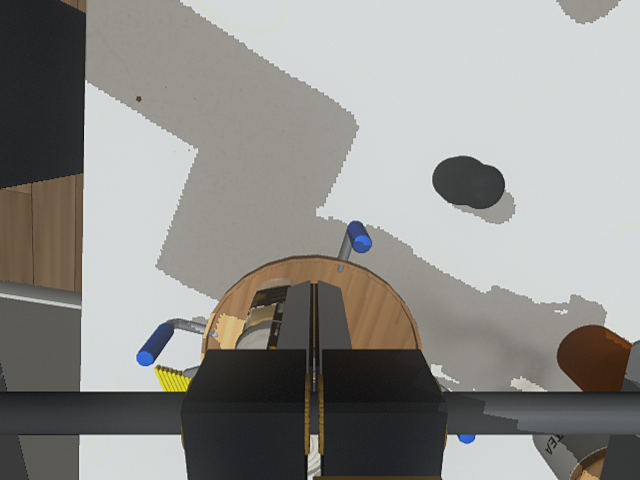

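```bash
python3 - <<'E'
from h import *
from workcell import robot, eyes
s=robot.state()
p=eyes.camera('wrist'); T=np.array(p['cam_to_world']); print(T[:3,3]-s['ee_pos'],T[:3,2])
p=eyes.camera('scene'); cv2.imwrite('pics/scene1.png',p['pixels'][:,:,::-1])
E
```

```text
[-0.01425635  0.07650623  0.1576662 ] [ 0.04616418 -0.26729008 -0.96250968]
```

View pics/scene1.png

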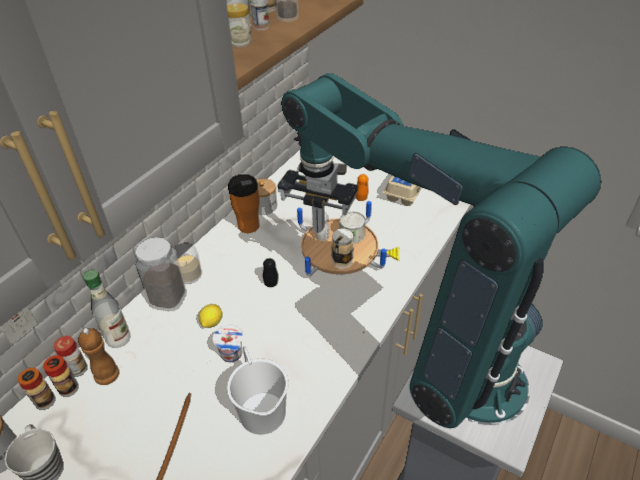

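Thermos and camera clear. Next is the descent beside the post, with the tip at about 50 mm.

Emit:
{"api": "step_arm", "payload": {
  "rows": [
    {"translation":[0,0,0.864],"twist":0,"hand":0},
    {"translation":[0,0,0.864],"twist":0,"hand":0},
    {"translation":[0,0,0.864],"twist":0,"hand":0},
    {"translation":[0,0,0.864],"twist":0,"hand":0},
    {"translation":[0,0,0.864],"twist":0,"hand":0},
    {"translation":[0,0,0.864],"twist":0,"hand":0},
    {"translation":[0,0,0],"twist":0,"hand":0}
  ]
}}

```text
time: 6.15
ee_pos: [0.4755, -0.0643, 0.0698]
ee_rot: [-0.002, 0.643, 0.766, -0.001]
wrist_force: [-0.1, 0.6, 0.2]
grip_width: 0.0004
```

```bash
python3 - <<'E'
from h import *
from workcell import robot, eyes
s=robot.state();print(s['ee_pos'],s['time'])
p=eyes.camera('scene'); cv2.imwrite('pics/scene2.png',cv2.resize(p['pixels'][150:310,240:450,::-1],None,fx=3.5,fy=3.5))
# per-row arc in tool frame: rot d about axis at distance r along -x
for r,d in((.147,4),(.147,5)):
    d=np.radians(d); print(r*np.sin(d)/.03, -r*(1-np.cos(d))/.03)
E
```

```text
[ 0.47550414 -0.06434017  0.06978572] 6.15
0.341806721346214 -0.01193615372686143
0.427063139463525 -0.018645979350446828
```

View pics/scene2.png

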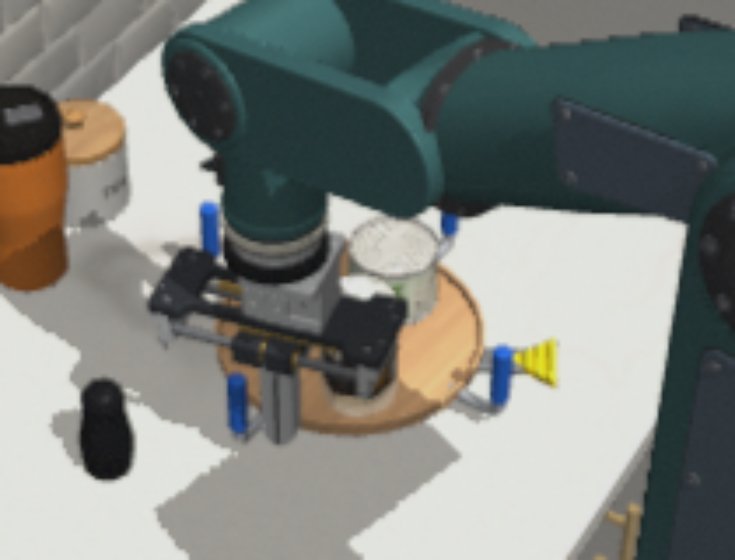

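Emit:
{"api": "step_arm", "payload": {
  "rows": [
    {"translation":[-0.003,0.171,0],"twist":0.2,"hand":0},
    {"translation":[-0.003,0.171,0],"twist":0.2,"hand":0},
    {"translation":[-0.003,0.171,0],"twist":0.2,"hand":0},
    {"translation":[-0.003,0.171,0],"twist":0.2,"hand":0},
    {"translation":[-0.003,0.171,0],"twist":0.2,"hand":0},
    {"translation":[-0.003,0.171,0],"twist":0.2,"hand":0},
    {"translation":[-0.003,0.171,0],"twist":0.2,"hand":0},
    {"translation":[-0.003,0.171,0],"twist":0.2,"hand":0},
    {"translation":[-0.003,0.171,0],"twist":0.2,"hand":0},
    {"translation":[-0.003,0.171,0],"twist":0.2,"hand":0}
  ]
}}

```text
time: 7.45
ee_pos: [0.5286, -0.0649, 0.0718]
ee_rot: [-0.0, 0.767, 0.642, -0.0]
wrist_force: [-1.0, 0.1, -0.0]
grip_width: 0.0006
```

```bash
cat > chk.py <<'E'
from h import *
import sys
from workcell import robot, eyes
s=robot.state();r=s['ee_pos'][:2]-np.array([.501,-.21]);q=s['ee_rot']
print(s['time'],s['ee_pos'].round(4),'r',np.hypot(*r).round(4),'th',np.degrees(np.arctan2(r[1],r[0])).round(1),'yaw',np.degrees(2*np.arctan2(q[2],q[1])).round(1),s['wrist_force'].round(1),'q6',s['q'][5].round(2))
p=eyes.camera('scene'); cv2.imwrite(f'pics/{sys.argv[1]}.png',cv2.resize(p['pixels'][150:310,240:450,::-1],None,fx=3.5,fy=3.5))
m=blue(p); k,l,st,c=cv2.connectedComponentsWithStats(m)
for i in range(1,k):
    if 15<st[i,4]<400:
        X=ray(p,c[i][::-1],.0635)-[.501,-.21]
        if np.hypot(*X)<.18: print('post',st[i],np.hypot(*X).round(3),np.degrees(np.arctan2(X[1],X[0])).round(1))
E
python3 chk.py s3
```

```text
7.45 [ 0.5286 -0.0649  0.0718] r 0.1477 th 79.2 yaw 79.8 [-1.   0.1 -0. ] q6 -0.05
post [375 206   5  16  61] 0.145 -110.1
post [372 255   6  17  72] 0.146 160.5
```

View pics/s3.png

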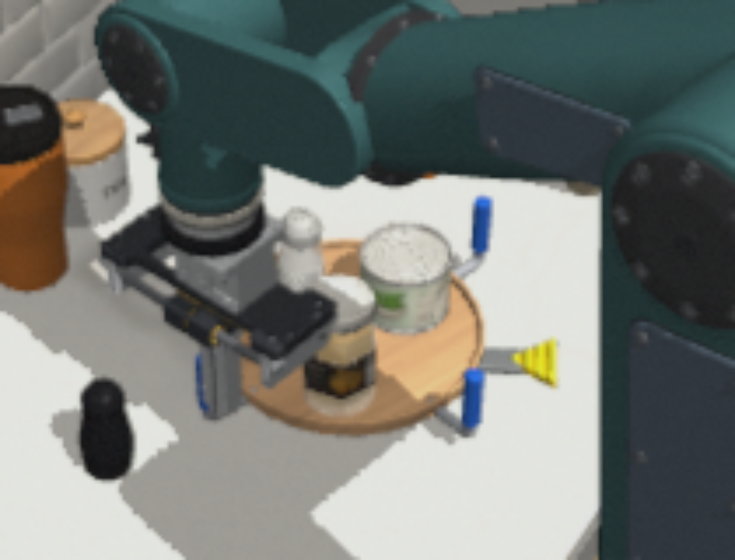

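The post is being pushed with about 1 N and the tray has turned 14°. I'll continue along the arc.

Emit:
{"api": "step_arm", "payload": {
  "rows": [
    {"translation":[-0.007,0.256,0],"twist":0.3,"hand":0},
    {"translation":[-0.012,0.342,0],"twist":0.4,"hand":0},
    {"translation":[-0.012,0.342,0],"twist":0.4,"hand":0},
    {"translation":[-0.012,0.342,0],"twist":0.4,"hand":0},
    {"translation":[-0.012,0.342,0],"twist":0.4,"hand":0},
    {"translation":[-0.012,0.342,0],"twist":0.4,"hand":0},
    {"translation":[-0.012,0.342,0],"twist":0.4,"hand":0},
    {"translation":[-0.012,0.342,0],"twist":0.4,"hand":0},
    {"translation":[-0.007,0.256,0],"twist":0.3,"hand":0},
    {"translation":[-0.003,0.171,0],"twist":0.2,"hand":0}
  ]
}}

```text
time: 8.75
ee_pos: [0.6085, -0.1077, 0.0715]
ee_rot: [-0.0, 0.928, 0.373, -0.0]
wrist_force: [-1.5, -0.2, 0.1]
grip_width: 0.0006
```

```bash
python3 chk.py s4
```

```text
8.75 [ 0.6085 -0.1077  0.0715] r 0.1484 th 43.6 yaw 43.8 [-1.5 -0.2  0.1] q6 0.54
post [334 196   4  11  41] 0.154 -55.7
post [342 265   5  16  76] 0.146 125.0
```

View pics/s4.png

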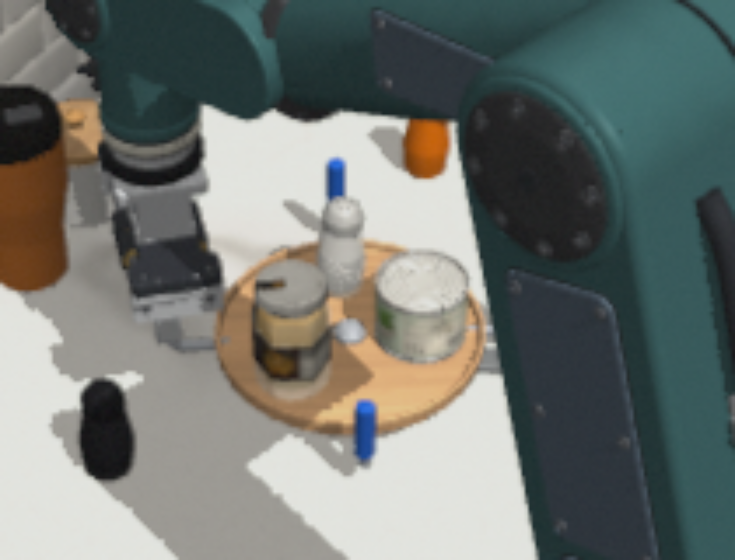

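Emit:
{"api": "step_arm", "payload": {
  "rows": [
    {"translation":[-0.007,0.256,0],"twist":0.3,"hand":0},
    {"translation":[-0.015,0.342,0],"twist":0.4,"hand":0},
    {"translation":[-0.015,0.342,0],"twist":0.4,"hand":0},
    {"translation":[-0.015,0.342,0],"twist":0.4,"hand":0},
    {"translation":[-0.015,0.342,0],"twist":0.4,"hand":0},
    {"translation":[-0.015,0.342,0],"twist":0.4,"hand":0},
    {"translation":[-0.015,0.342,0],"twist":0.4,"hand":0},
    {"translation":[-0.015,0.342,0],"twist":0.4,"hand":0},
    {"translation":[-0.007,0.256,0],"twist":0.3,"hand":0},
    {"translation":[-0.003,0.171,0],"twist":0.2,"hand":0}
  ]
}}

```text
time: 10.05
ee_pos: [0.6477, -0.1895, 0.0717]
ee_rot: [-0.0, 0.998, 0.069, -0.0]
wrist_force: [-0.4, 0.8, 0.1]
grip_width: 0.0005
```

```bash
python3 chk.py s5
```

```text
10.05 [ 0.6477 -0.1895  0.0717] r 0.1481 th 7.9 yaw 7.9 [-0.4  0.8  0.1] q6 1.06
post [296 211   3  15  30] 0.141 0.0
post [309 259   5  16  70] 0.144 88.9
```

View pics/s5.png

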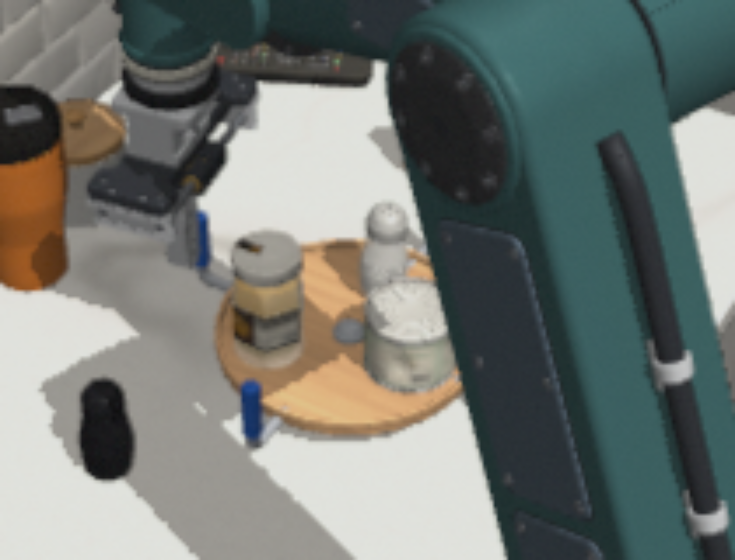

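Emit:
{"api": "step_arm", "payload": {
  "rows": [
    {"translation":[-0.007,0.256,0],"twist":0.3,"hand":0},
    {"translation":[-0.015,0.342,0],"twist":0.4,"hand":0},
    {"translation":[-0.015,0.342,0],"twist":0.4,"hand":0},
    {"translation":[-0.015,0.342,0],"twist":0.4,"hand":0},
    {"translation":[-0.015,0.342,0],"twist":0.4,"hand":0},
    {"translation":[-0.015,0.342,0],"twist":0.4,"hand":0},
    {"translation":[-0.015,0.342,0],"twist":0.4,"hand":0},
    {"translation":[-0.015,0.342,0],"twist":0.4,"hand":0},
    {"translation":[-0.007,0.256,0],"twist":0.3,"hand":0},
    {"translation":[-0.003,0.171,0],"twist":0.2,"hand":0}
  ]
}}

```text
time: 11.35
ee_pos: [0.6314, -0.279, 0.072]
ee_rot: [-0.0, 0.97, -0.243, 0.0]
wrist_force: [1.0, 0.8, -0.7]
grip_width: 0.0005
```

```bash
python3 chk.py s6; python3 - <<'E'
from h import *
from workcell import robot, eyes, masks_of, landmark_of
p=eyes.camera('top'); cv2.imwrite('pics/t6.png',cv2.resize(p['pixels'][180:320,240:440,::-1],None,fx=4,fy=4))
for d in landmark_of(p,'shaker'):
    X=ray(p,d['at'],.026)-[.501,-.21]; print(d['conf'],d['at'],np.hypot(*X),np.degrees(np.arctan2(X[1],X[0])))
E
```

```text
11.35 [ 0.6314 -0.279   0.072 ] r 0.1476 th -27.9 yaw -28.1 [ 1.   0.8 -0.7] q6 1.56
post [319 198   3   8  24] 0.16 -38.7
post [289 242   5  16  66] 0.145 53.2
post [359 262   6  16  75] 0.147 143.5
0.74 [250.9, 355.0] 0.05302532804910585 -119.79288364354127
0.64 [235.0, 270.5] 0.22329279923245077 64.49519207459402
0.53 [218.9, 403.9] 0.23620699776127105 -79.06049814236673
```

View pics/t6.png

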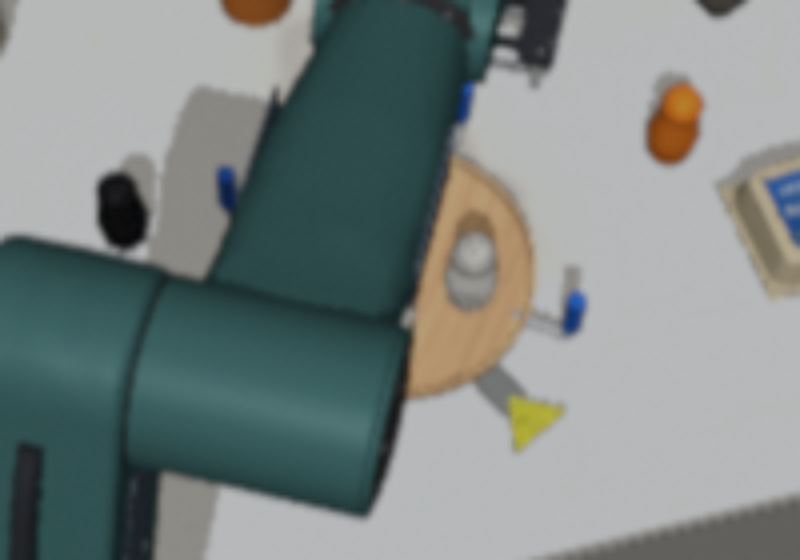

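Emit:
{"api": "step_arm", "payload": {
  "rows": [
    {"translation":[-0.007,0.256,0],"twist":0.3,"hand":0},
    {"translation":[-0.012,0.342,0],"twist":0.4,"hand":0},
    {"translation":[-0.012,0.342,0],"twist":0.4,"hand":0},
    {"translation":[-0.012,0.342,0],"twist":0.4,"hand":0},
    {"translation":[-0.012,0.342,0],"twist":0.4,"hand":0},
    {"translation":[-0.007,0.256,0],"twist":0.3,"hand":0},
    {"translation":[-0.003,0.171,0],"twist":0.2,"hand":0},
    {"translation":[-0.001,0.086,0],"twist":0.1,"hand":0},
    {"translation":[0,0,0],"twist":0,"hand":0}
  ]
}}

```text
time: 12.62
ee_pos: [0.5897, -0.3273, 0.0721]
ee_rot: [0.0, 0.895, -0.446, -0.0]
wrist_force: [0.0, 0.0, -0.2]
grip_width: 0.0005
```

```bash
cat > sh.py <<'E'
from h import *
import sys
from workcell import robot, eyes, masks_of, landmark_of
for n in ('top','scene'):
  p=eyes.camera(n); im=p['pixels'][:,:,::-1].copy()
  best=None
  for d in landmark_of(p,'shaker'):
    X=ray(p,d['at'],.026)-[.501,-.21]
    if np.hypot(*X)<.1: print(n,'lm',d['conf'],d['at'],np.hypot(*X).round(3),np.degrees(np.arctan2(X[1],X[0])).round(1))
  for d in masks_of(p,'shaker'):
    X=ray(p,d['at'],.07)-[.501,-.21]
    if np.hypot(*X)<.1:
      print(n,'mask',d['conf'],d['at'],d['pixels'].sum(),np.hypot(*X).round(3),np.degrees(np.arctan2(X[1],X[0])).round(1))
  for z,col in((.026,(0,0,255)),(.116,(0,255,0))):
    for a in(-142,-150,-154.8):
      a=np.radians(a); u=proj(p,(.501+.064*np.cos(a),-.21+.064*np.sin(a),z)); print(n,z,u.round(1))
  u,v=[int(t) for t in proj(p,(.44,-.24,.05))]
  cv2.imwrite(f'pics/{sys.argv[1]}{n}.png',cv2.resize(im[v-45:v+45,u-60:u+60],None,fx=6,fy=6,interpolation=2)); print('crop origin',u-60,v-45)
E
python3 chk.py s7; python3 sh.py a
```

```text
12.625 [ 0.5897 -0.3273  0.0721] r 0.1471 th -52.9 yaw -53.0 [ 0.   0.  -0.2] q6 1.91
post [339 195   4  16  59] 0.144 -61.4
post [286 227   5  16  58] 0.146 28.9
post [336 264   6  17  77] 0.146 119.3
top lm 0.57 [259.8, 350.3] 0.057 -156.1
top mask 0.42 [255.7, 358.0] 10 0.077 -146.4
top 0.026 [355.1 258.1]
top 0.026 [353.3 260. ]
top 0.026 [352. 261.]
top 0.116 [356.7 245.5]
top 0.116 [354.7 247.5]
top 0.116 [353.4 248.6]
crop origin 293 213
scene lm 0.89 [246.4, 353.9] 0.043 -159.7
scene mask 0.75 [234.0, 357.4] 344 0.051 -153.1
scene mask 0.73 [216.8, 323.8] 737 0.084 -27.6
scene 0.026 [361.2 242.6]
scene 0.026 [361.5 244.7]
scene 0.026 [361.4 246. ]
scene 0.116 [362.3 218.9]
scene 0.116 [362.6 221. ]
scene 0.116 [362.6 222.3]
crop origin 303 194
```

View pics/atop.png

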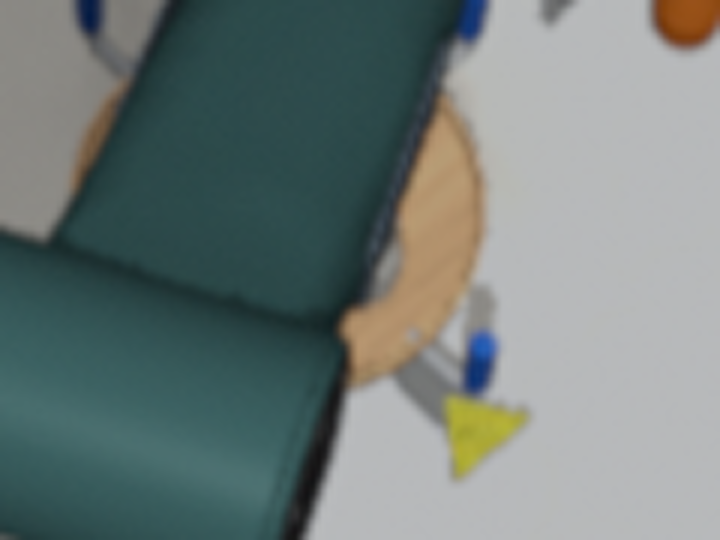

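View pics/ascene.png

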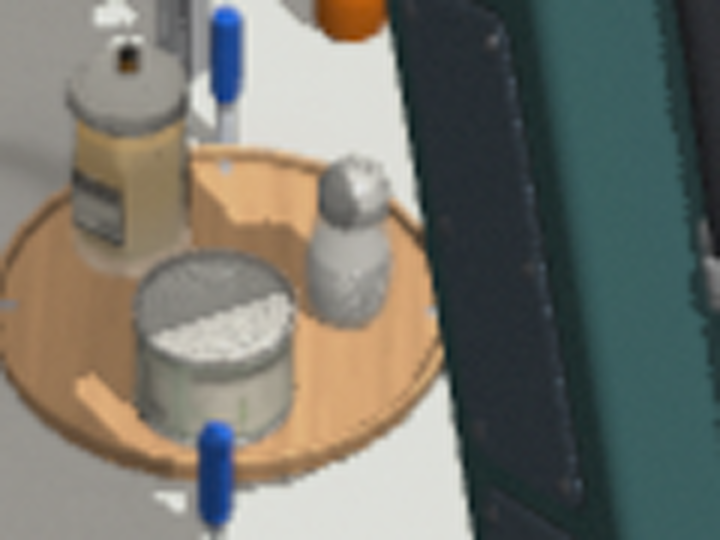

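The tray has turned 145°, which puts the shaker at about -149°. I'll push another 5°, then back off along the arc and lift.

Emit:
{"api": "step_arm", "payload": {
  "rows": [
    {"translation":[-0.001,0.086,0],"twist":0.1,"hand":0},
    {"translation":[-0.003,0.171,0],"twist":0.2,"hand":0},
    {"translation":[-0.001,0.086,0],"twist":0.1,"hand":0},
    {"translation":[-0.001,0.086,0],"twist":0.1,"hand":0},
    {"translation":[0,0,0],"twist":0,"hand":0},
    {"translation":[0.02,-0.2,0],"twist":0,"hand":0},
    {"translation":[0.02,-0.3,0],"twist":0,"hand":0},
    {"translation":[0,0,-0.5],"twist":0,"hand":0},
    {"translation":[0,0,-1],"twist":0,"hand":0},
    {"translation":[0,0,-1],"twist":0,"hand":0}
  ]
}}

```text
time: 14.22
ee_pos: [0.5928, -0.3277, 0.1488]
ee_rot: [0.0, 0.874, -0.485, 0.0]
wrist_force: [-0.3, -0.5, -0.7]
grip_width: 0.0006
```

Emit:
{"api": "step_arm", "payload": {
  "rows": [
    {"translation":[0,0,-1],"twist":0,"hand":0},
    {"translation":[0,0,-1],"twist":0,"hand":0},
    {"translation":[0,0,-1],"twist":0,"hand":0},
    {"translation":[0,0,-0.5],"twist":0,"hand":0},
    {"translation":[0,0,0],"twist":0,"hand":0}
  ]
}}

```text
time: 14.85
ee_pos: [0.593, -0.3279, 0.254]
ee_rot: [0.0, 0.874, -0.485, 0.002]
wrist_force: [-0.1, -0.8, -0.2]
grip_width: 0.0004
```

```bash
python3 chk.py s8; python3 sh.py b
```

```text
14.85 [ 0.593  -0.3279  0.254 ] r 0.1496 th -52.0 yaw -58.0 [-0.1 -0.8 -0.2] q6 2.0
post [343 196   4  15  59] 0.144 -66.3
post [286 224   6  16  67] 0.145 23.9
post [331 264   5  17  67] 0.146 113.8
top mask 0.45 [258.0, 354.7] 88 0.075 -156.1
top 0.026 [355.1 258.1]
top 0.026 [353.3 260. ]
top 0.026 [352. 261.]
top 0.116 [356.7 245.5]
top 0.116 [354.7 247.5]
top 0.116 [353.4 248.6]
crop origin 293 213
scene lm 0.58 [245.6, 356.7] 0.05 -154.3
scene lm 0.34 [249.3, 341.5] 0.021 139.3
scene mask 0.94 [233.0, 359.4] 307 0.057 -148.6
scene 0.026 [361.2 242.6]
scene 0.026 [361.5 244.7]
scene 0.026 [361.4 246. ]
scene 0.116 [362.3 218.9]
scene 0.116 [362.6 221. ]
scene 0.116 [362.6 222.3]
crop origin 303 194
```

View pics/btop.png

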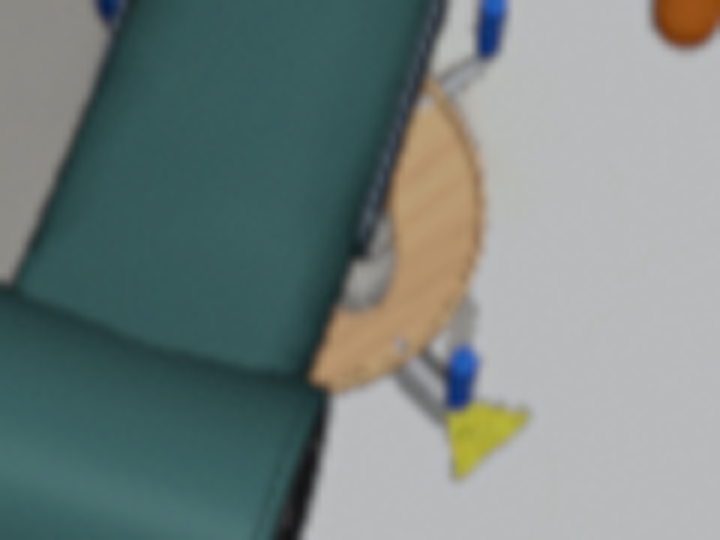

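View pics/bscene.png

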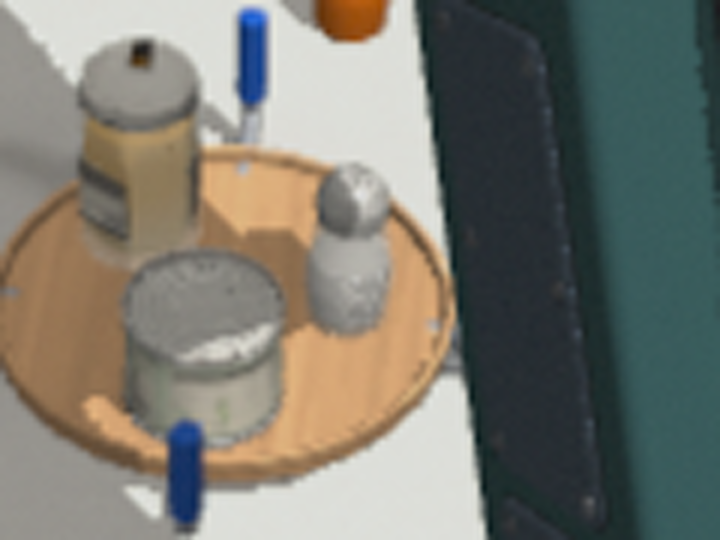

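I need a clear view, so I'll untwist and move the arm aside.

Emit:
{"api": "step_arm", "payload": {
  "rows": [
    {"translation":[0,0,0],"twist":-1,"hand":0},
    {"translation":[0,0,0],"twist":-1,"hand":0},
    {"translation":[0,0,0],"twist":-1,"hand":0},
    {"translation":[0,0,0],"twist":-1,"hand":0},
    {"translation":[0,0,0],"twist":-1,"hand":0},
    {"translation":[0,0,0],"twist":-1,"hand":0},
    {"translation":[0,0,0],"twist":0,"hand":0}
  ]
}}

```text
time: 16.08
ee_pos: [0.5924, -0.3276, 0.2514]
ee_rot: [-0.0, 1.0, 0.016, -0.0]
wrist_force: [0.2, 0.0, -0.1]
grip_width: 0.0006
```

Emit:
{"api": "step_arm", "payload": {
  "rows": [
    {"translation":[-0.43,-0.917,0],"twist":0,"hand":0},
    {"translation":[-0.43,-0.917,0],"twist":0,"hand":0},
    {"translation":[-0.43,-0.917,0],"twist":0,"hand":0},
    {"translation":[-0.43,-0.917,0],"twist":0,"hand":0},
    {"translation":[-0.43,-0.917,0],"twist":0,"hand":0},
    {"translation":[-0.43,-0.917,0],"twist":0,"hand":0},
    {"translation":[-0.43,-0.917,0],"twist":0,"hand":0}
  ]
}}

```text
time: 16.95
ee_pos: [0.4951, -0.1374, 0.2518]
ee_rot: [-0.0, 1.0, 0.015, -0.0]
wrist_force: [-0.0, -0.2, -0.5]
grip_width: 0.0004
```

Emit:
{"api": "step_arm", "payload": {
  "rows": [
    {"translation":[-0.43,-0.917,0],"twist":0,"hand":0},
    {"translation":[-0.43,-0.917,0],"twist":0,"hand":0},
    {"translation":[-0.43,-0.917,0],"twist":0,"hand":0},
    {"translation":[-0.43,-0.917,0],"twist":0,"hand":0},
    {"translation":[-0.43,-0.917,0],"twist":0,"hand":0},
    {"translation":[-0.43,-0.917,0],"twist":0,"hand":0},
    {"translation":[-0.43,-0.917,0],"twist":0,"hand":0},
    {"translation":[0,0,0],"twist":0,"hand":0}
  ]
}}

```text
time: 17.95
ee_pos: [0.3984, 0.0521, 0.2522]
ee_rot: [0.0, 1.0, 0.017, 0.0]
wrist_force: [0.9, 0.1, -0.6]
grip_width: 0.0003
```

```bash
python3 chk.py s9; python3 sh.py c
```

```text
17.95 [0.3984 0.0521 0.2522] r 0.2815 th 111.4 yaw 2.0 [ 0.9  0.1 -0.6] q6 1.53
post [286 224   5   8  27] 0.15 17.4
post [389 232   6  16  68] 0.146 -156.5
post [331 264   6  17  68] 0.144 113.9
top lm 0.68 [260.2, 351.1] 0.06 -155.1
top lm 0.17 [229.1, 344.4] 0.067 -31.0
top mask 0.8 [254.1, 353.5] 207 0.063 -151.0
top 0.026 [355.1 258.1]
top 0.026 [353.3 260. ]
top 0.026 [352. 261.]
top 0.116 [356.7 245.5]
top 0.116 [354.7 247.5]
top 0.116 [353.4 248.6]
crop origin 293 213
scene lm 0.75 [248.1, 360.1] 0.061 -163.3
scene lm 0.24 [263.5, 330.1] 0.08 101.9
scene mask 0.78 [237.3, 356.9] 362 0.052 -168.5
scene 0.026 [361.2 242.6]
scene 0.026 [361.5 244.7]
scene 0.026 [361.4 246. ]
scene 0.116 [362.3 218.9]
scene 0.116 [362.6 221. ]
scene 0.116 [362.6 222.3]
crop origin 303 194
```

View pics/ctop.png

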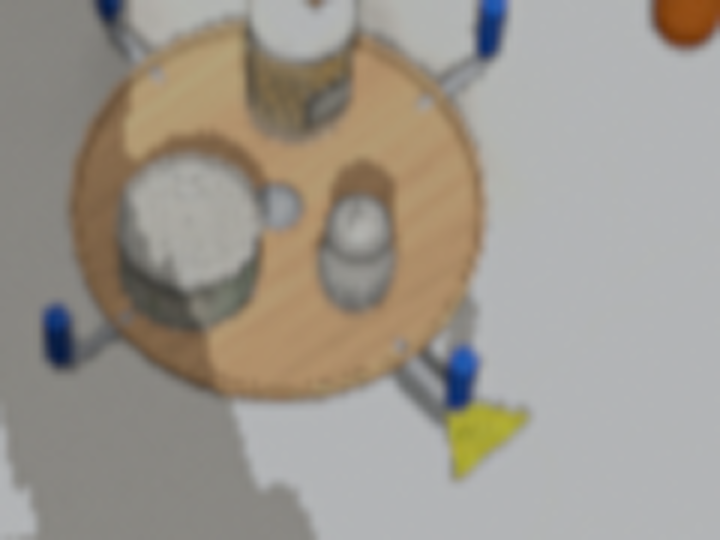

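View pics/cscene.png

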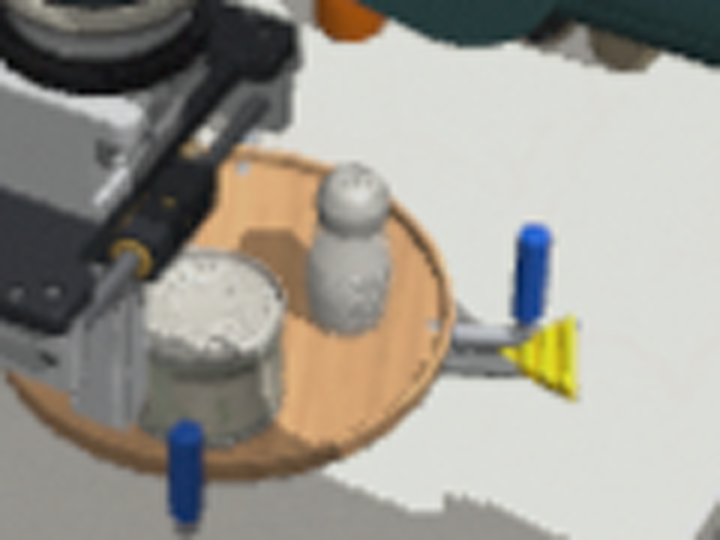

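With the arm aside, the top view puts the shaker head at px (353,250). My model predicts about (353,249–250) for the arrow line at -154.8°. The landmark reads -155.1° and the mask -151°, and post tracking gives -154.3°. The tolerance is ±11.6°. Everything on the tray is upright, so I'm handing in.

```bash
python3 - <<'E'
from workcell import robot
print(robot.finish_job(), robot.state()['time'])
E
```

```text
the job is handed in; nothing more can be done
the job is handed in; nothing more can be done
```

The salt shaker now stands in line with the yellow arrow, as far as my last measurements show. I handed the job in about 18 s into the 48 s allowed, and no verdict was reported.

**What I did:** I pushed one blue post with the closed fingertips, turning the carousel about 150° clockwise. The measured force was about 1 N. I then backed off, lifted and moved the arm aside.

**Alignment:** The arrow lies at about -154.8° around the turning axis. With the arm out of the way, the top camera's landmark put the shaker at -155.1°, its mask at -151°, and post tracking at -154.3°. All are well within the roughly ±11.6° that 13 mm allows.

**Disagreement:** The scene camera's networks read -163° (landmark) and -168° (mask). I trusted these less: that view changes little with angle there, and the mask's radius was too short (52 mm against 64 mm). In the picture itself the shaker's outline fitted about -150° to -155°.

**Other checks:** In the last pictures the shaker, mustard jar and tin stood upright on the tray, and the hand was clear of everything. I did not re-measure the jug, tub and egg box at the end; the hand was never lowered near them.

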